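# Stand the cap sample board up on its kickstand

## Robot

A 6-joint arm with a two-finger parallel gripper is mounted at the origin on a cart in front of the work surface, level with it; the furniture and walls round the work are solid. World frame = base frame: x ahead of the robot, y to its left, z up, the work surface at z = 0. Lengths are in m, angles in rad, forces in N, time in s.
With the tool pointing down it reaches from about 0.35 to 0.975 m from the base axis. Payload 4.9 kg.
Tool frame: the origin (TCP) lies at the very end of the fingers, on their centre line; the grasp point (between the pads) lies 19 mm behind it; z points along the fingers, y is the line along which they close (so a half turn about z gives the same grasp; the last joint's range is limited). The gripper opens to 85 mm and grips with 20 to 120 N. Pads are 22 mm wide; open, the fingers measure 114 mm over their backs; the gripper's body (76 mm by 85 mm) begins 54 mm behind the grasp point. The pads swing forward as they close: fully open they stand 13 mm farther back than shut.
Start: joints at [-1.352, 0.053, 1.613, -0, 1.476, -0.119], TCP at [0.207, -0.59, 0.204] pointing down, gripper open.
Joint ranges: [-3.01, 3.01], [-1.01, 2.22], [0.06, 2.58], [-1.02, 4.17], [0.09, 2.62], [-3.14, 3.14]. Speed limits (rad/s): [2.57, 2.57, 3.14, 3.14, 3.14, 3.14].

## Interface

Orientations are given as a rotation vector (axis times angle).
In Python, from station import ctrl gives the robot as it stands. The module is installed in compiled form; this text tells all that it offers.
- The arm moves only by the tool jog_arm, never from a script. Its argument "steps" is a list of rows, each an object with "delta_rot": the turn, a rotation vector about the tool's x, y, z in degrees, a list of three; "linear": the shift along the tool's x, y, z in m, a list of three; "grip": the finger opening in m, from 0 to 0.0854. In form: [{"delta_rot": [rx, ry, rz], "linear": [x, y, z], "grip": grip}, ...]. A call has 1 to 10 rows; each row shifts and turns the commanded pose from where the row before left it, along the tool's axes as they then stand; what a row does not reach is not made up. A row lasts 1/10 s, in which the tool goes at most 50 mm and 8.59 degrees, less where a joint would pass 70% of its speed; a pose out of reach is approached as far as the arm can. A call with a gripper value outside its range is refused whole. The fingers move at their own pace and stop on an object; "newtons" is the grip in N (left out, the last holds). Time passes only in rows, so rows that do not move let the fingers close. It gives the time, the measured TCP pose, the force, the opening and the grip force at its end, in the units of the state.
- ctrl.get_obs(): the state, without advancing time (a new reading comes with each control period).
- ctrl.get_image(name): name is "scene" or "top" or "wrist"; returns (picture, depth): 384x512x3 uint8, red, green, blue; 384x512 float32, m along the optical axis (not along the pixel's ray), 0 where there is no reading.
- ctrl.camera_info(name): a dict with "camera_matrix" (3x3 intrinsics, pixels), "R" (3x3) and "t" (3): a world point X has camera coordinates R X + t; the wrist camera has in their place "T_tool_cam" (4x4, takes a point from camera to tool coordinates, whose origin is the TCP and whose axes are the flange's). Camera axes: x right, y down, z forward; pixel columns grow to the right and rows downward; lengths in m; the calibration is good to about 2 mm. A picture is of the moment at which its call begins: read the wrist's pose just before it. camera_info takes no time and is no camera call.
- ctrl.finish_job(): hands the job in; it is judged then, once.
The state is a dict: "t": time; "q": joint angles; "dq": joint speeds; "effort": joint torques, N m; "tool_pos": TCP position; "tool_rot": TCP orientation; "contact_force": force on the tool from outside, world axes, zero at the start; "wrist_torque": the same for the moment, N m; "opening": finger opening in m; "grip_force": force on a finger pad.
Only numpy, scipy, OpenCV 4.12 (cv2) and the standard library are available. Lean on these libraries where they do the work, as an engineer would, in place of code of your own. Each camera call takes 0.05 s, during which the arm holds its last target. There are 200 camera calls.

## Task

The cap sample board is lying face down on the worktop with its kickstand folded. Swing the orange kickstand leg fully open, then tip the board up and stand it, close to where it lies now, on its bottom edge and the open leg, leaning back with the caps facing outward, and let go. Leave the other glassware and lids where they are.

Things in the scene. Friction and masses are not known exactly. Their poses are not given: they have to be found in the camera images.
- board_centre (a point): Centre of the loose sample board: white panel 130 mm tall, 160 wide, 8 thick, 0.4 kg. Starts face down: caps on its face and a 26 mm deep ledge along its bottom edge hold the panel 26 mm (its back 34 mm) above the worktop. x runs up the board from bottom edge to handle, y across it, z out of its back. Point: mid-thickness, 65 mm from the bottom edge. Standing on its leg it leans back 0.35 rad
- board_bottom (a point): Middle of the flat bottom face (34 mm from ledge front to panel back; the board could stand on it exactly upright). Axes as board_centre. 17 mm up while face down. The board tips up about the ledge's front edge, 17 mm from here along -z; beyond upright it leans back about the rear bottom edge, 17 mm along +z
- handle_mid (a point): Middle of the steel handle: round bar 12 mm thick, 112 mm clear length, along the board's y, 166 mm from the bottom edge, 36 mm beyond the top edge (30 mm open gap), 4 mm from the plane of the panel's back towards the face; 30 mm up while face down. Pinched lightly, it can turn between the fingers. Axes as board_centre
- leg_hinge (a point): Point on the leg's hinge axis (parallel to the board's y), in the middle of the board's width, 92 mm from the bottom edge and 10 mm out from the panel's back. Its axes turn with the leg: -x along the leg to its foot, z along the thumb tab
- tab_tip (a point): Tip of the orange thumb tab: plate 26 mm wide, 5 thick, 38 long, standing at right angles to the leg at its hinge. Points straight out of the board's back when the leg is folded; pushing it towards the handle opens the leg. Takes about 1 N at the tip
- leg_foot (a point): Centre of the leg's foot, a black round cross bar 10 mm thick, 70 long. The leg is an orange strip 26 mm wide, 6 thick, 87 from hinge to this point; folded, it lies along the board's back with the foot towards the bottom edge; opening, the foot rises from the back. May be lifted by the foot or pushed by the tab
- leg (a joint): Kickstand angle in rad: 0 folded flat on the back, 0.8 fully open at its stop. Stiff hinge: stays where it is left
- erlenmeyer_mid (a point): bystander: clear conical flask, 115 mm wide, 201 mm tall, point half-way up
- amber_bottle_mid (a point): bystander: amber dropper bottle, 47 mm wide, 132 mm tall, point half-way up
- evaporating_dish_mid (a point): bystander: white evaporating dish, 82 mm wide, 31 mm tall, point half-way up
- ring_lid_red_mid (a point): bystander: red ring lid, 114 mm wide, 40 mm tall, point half-way up
- lid_white_spigot_mid (a point): bystander: white lid with a spigot, 94 mm wide, 50 mm tall, point half-way up

How it is judged:
By the outcome, as a careful person would: the job done as asked, in the order asked, and still so for the second after the job is handed in, with the robot touching nothing.
It also fails if it takes over 59 s, if anything falls off the work surface, if the arm or the gripper's body presses on something with over 40 N, if the wrist force passes 120 N, or if a joint passes its speed limit or range.

## Working session

There is one attempt and no reset: what is moved stays moved. The work goes in short steps, Python scripts to look and compute and a tool call to move; the robot and the scene stay as the last step left them, time stands still between calls to the robot, and variables do not carry over. Pictures are saved under pics/ and viewed, at most 10 in all, crops included, and the job is handed in when it is done.

Besides the shell and the picture viewer there is one more tool, called as a command line: name --argument value ..., lists and objects as JSON in quotes. jog_arm: Moves the arm, as the interface text tells. Its arguments: {"type":"object","properties":{"steps":{"type":"array"},"newtons":{"type":"number"}},"required":["steps"]}

```bash
mkdir -p pics; cat > h.py <<'E'
import numpy as np, cv2
from scipy.spatial.transform import Rotation as Ro
from station import ctrl
def look(n,save=None):
    o=ctrl.get_obs(); im,d=ctrl.get_image(n); c=ctrl.camera_info(n); K=np.array(c["camera_matrix"])
    if n=="wrist":
        T=np.eye(4);T[:3,:3]=Ro.from_rotvec(o["tool_rot"]).as_matrix();T[:3,3]=o["tool_pos"]
        M=T@np.array(c["T_tool_cam"])
    else:
        M=np.eye(4);R=np.array(c["R"]);M[:3,:3]=R.T;M[:3,3]=-R.T@np.array(c["t"])
    if save: cv2.imwrite("pics/"+save,im[:,:,::-1])
    v,u=np.mgrid[:384,:512]
    r=np.stack([(u-K[0,2])/K[0,0],(v-K[1,2])/K[1,1],np.ones_like(u,float)],-1)
    P=(r*d[...,None])@M[:3,:3].T+M[:3,3]
    return im,d,P,K,M
def orange(im):
    h=cv2.cvtColor(im,cv2.COLOR_RGB2HSV)
    return (h[...,0]>6)&(h[...,0]<22)&(h[...,1]>150)&(h[...,2]>120)
E
python3 - <<'E'
from h import *
o=ctrl.get_obs();print(o)
a=look("top","top.png");b=look("scene","scene.png")
cv2.imwrite("pics/both.png",cv2.resize(np.vstack([a[0],b[0]])[:,:,::-1],None,fx=.78,fy=.78))
for x in (a,b):
    m=orange(x[0])&(x[1]>0); P=x[2][m]; print(m.sum(),np.median(P,0) if m.any() else '',x[4][:3,3],x[3][0,0])
E
```

```text
{'t': 0.0, 'q': array([-1.35194419e+00,  5.33662123e-02,  1.61430131e+00, -3.09816410e-05,
        1.47602197e+00, -1.18994654e-01]), 'dq': array([ 0.00084879,  0.00052394,  0.00115323,  0.00027926, -0.00106627,
       -0.00084539]), 'effort': array([ 1.95363107e-03, -3.93685341e+01, -3.70172918e+01, -2.05715104e-06,
        7.04232400e-03,  2.41643505e-06]), 'tool_pos': array([ 0.20700379, -0.58899214,  0.20265293]), 'tool_rot': array([-3.09481260e+00, -5.27820981e-01,  2.12622738e-04]), 'contact_force': array([-0.73930115,  0.11076013, -0.22313685]), 'wrist_torque': array([-0.0028727 , -0.04066007, -0.03495659]), 'grip_force': 0.0, 'opening': 0.085419452712348}
227 [0.52158032 0.03244578 0.05067884] [ 0.34527915 -0.03625257  1.34753185] 396.6778094943185
164 [0.51694332 0.06051677 0.05128497] [0.00650762 1.01462972 0.8563173 ] 417.310691599645
```

View pics/both.png

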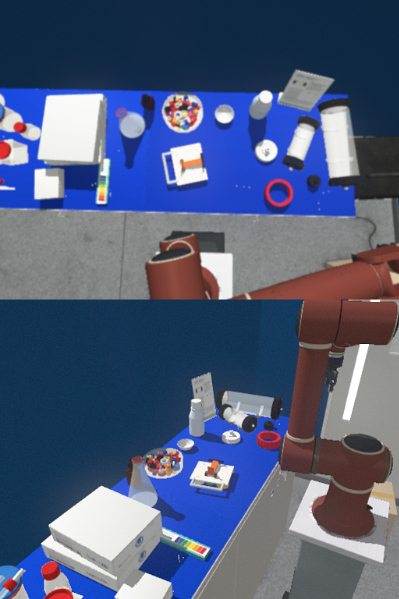

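The board lies near world (0.52, 0.03), at about (185,165) in the top half of the picture, with its handle to the left (+y). The flask and dish are well away from it.

```bash
python3 - <<'E'
from h import *
im,d,P,K,M=look("top"); im2,d2,P2,K2,M2=look("scene")
c=im[175:245,195:280]; c2=im2[195:260,230:315]
cv2.imwrite("pics/c.png",np.hstack([cv2.resize(c,(400,330),interpolation=2),cv2.resize(c2,(400,330),interpolation=2)])[:,:,::-1])
m=((P[...,2]>.02)&(P[...,2]<.12)&(abs(P[...,0]-.52)<.14)&(abs(P[...,1]-.04)<.15)).astype(np.uint8)
n,l,s,ce=cv2.connectedComponentsWithStats(m)
print(s)
k=1+np.argmax(s[1:,4]);Q=P[l==k];print(cv2.minAreaRect(Q[:,:2].astype(np.float32)*1000))
w=(l==k)&(P[...,2]<.04)&(im.min(-1)>170);print(cv2.minAreaRect(P[w][:,:2].astype(np.float32)*1000),np.median(P[w][:,2]))
o=orange(im);print(np.round(P[o][::8],3), P[o][:,2].max())
for nme,p in (("top",P),("scene",P2)):
    q=p.reshape(-1,3); z=q[(abs(q[:,0]-.52)<.2)&(abs(q[:,1]-.04)<.2)&(abs(q[:,2])<.015)]; print(nme,np.median(z[:,2]))
E
```

```text
[[     0      0    512    384 194543]
 [   229    167      2      2      2]
 [   234    168      2      2      3]
 [   237    169      1      1      1]
 [   207    184     59     54   2059]]
((513.3819580078125, 51.70426940917969), (160.14419555664062, 172.69631958007812), 12.895036697387695)
((513.6695556640625, 50.439659118652344), (160.1553192138672, 169.95803833007812), 12.805590629577637) 0.034689286644475015
[[ 0.797  0.095  0.062]
 [ 0.755  0.005  0.054]
 [ 0.738  0.008  0.052]
 [ 0.711  0.112  0.028]
 [ 0.706  0.102  0.022]
 [ 0.678  0.079  0.035]
 [ 0.532 -0.     0.054]
 [ 0.529  0.02   0.052]
 [ 0.53  -0.007  0.047]
 [ 0.525  0.032  0.054]
 [ 0.526  0.006  0.052]
 [ 0.526 -0.02   0.058]
 [ 0.522  0.042  0.054]
 [ 0.523  0.016  0.051]
 [ 0.523 -0.01   0.055]
 [ 0.519  0.053  0.047]
 [ 0.519  0.026  0.048]
 [ 0.519 -0.001  0.053]
 [ 0.515  0.056  0.049]
 [ 0.516  0.029  0.049]
 [ 0.516  0.003  0.049]
 [ 0.512  0.042  0.051]
 [ 0.512  0.016  0.052]
 [ 0.508  0.042  0.055]
 [ 0.506  0.049  0.047]
 [ 0.388  0.405  0.012]
 [ 0.385  0.397  0.017]
 [ 0.378  0.404  0.014]
 [ 0.375  0.394  0.014]] 0.08465006948401355
top 0.001695181099296783
scene 0.0035218145815686386
```

View pics/c.png

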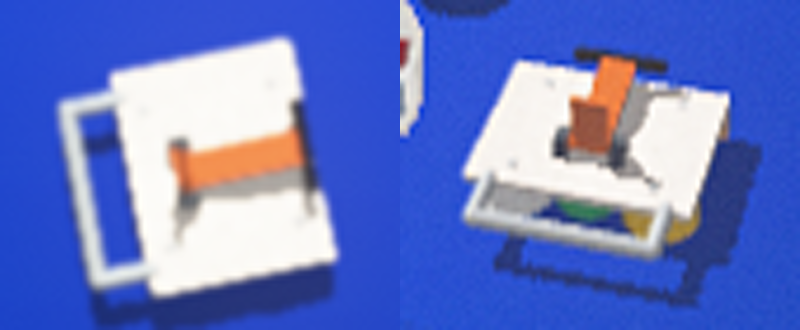

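The top crop shows the leg running along the board, with its foot bar at the right (bottom) edge and the tab at the left, beside the handle. Up-board direction u ≈ (-0.222, 0.975), bottom edge middle ≈ (0.533, -0.033), hinge ≈ (0.512, 0.057), handle ≈ (0.496, 0.129). I'm moving above the leg with the fingers shut.

jog_arm --steps '[{"delta_rot":[0,0,6.5],"linear":[0,0,0],"grip":0},{"delta_rot":[0,0,0],"linear":[0.0245,-0.03,0],"grip":0},{"delta_rot":[0,0,0],"linear":[0.0245,-0.03,0],"grip":0},{"delta_rot":[0,0,0],"linear":[0.0245,-0.03,0],"grip":0},{"delta_rot":[0,0,0],"linear":[0.0245,-0.03,0],"grip":0},{"delta_rot":[0,0,0],"linear":[0.0245,-0.03,0],"grip":0},{"delta_rot":[0,0,0],"linear":[0.0245,-0.03,0],"grip":0},{"delta_rot":[0,0,0],"linear":[0.0245,-0.03,0],"grip":0},{"delta_rot":[0,0,0],"linear":[0.0245,-0.03,0],"grip":0},{"delta_rot":[0,0,0],"linear":[0.0245,-0.03,0],"grip":0}]'

```text
t: 1.2
tool_pos: [0.3624, -0.2758, 0.2038]
tool_rot: [3.122, 0.351, 0.0]
contact_force: [0.5, 0.3, 0.2]
opening: -0.0003
grip_force: 0.0
```

jog_arm --steps '[{"delta_rot":[0,0,0],"linear":[0.0245,-0.03,0],"grip":0},{"delta_rot":[0,0,0],"linear":[0.0245,-0.03,0],"grip":0},{"delta_rot":[0,0,0],"linear":[0.0245,-0.03,0],"grip":0},{"delta_rot":[0,0,0],"linear":[0.0245,-0.03,0],"grip":0},{"delta_rot":[0,0,0],"linear":[0.0245,-0.03,0],"grip":0},{"delta_rot":[0,0,0],"linear":[0.0245,-0.03,0],"grip":0},{"delta_rot":[0,0,0],"linear":[0.0245,-0.03,0],"grip":0},{"delta_rot":[0,0,0],"linear":[0.0245,-0.03,0],"grip":0},{"delta_rot":[0,0,0],"linear":[0.0245,-0.03,0],"grip":0},{"delta_rot":[0,0,0],"linear":[0,0,0],"grip":0}]'

```text
t: 2.2
tool_pos: [0.5178, 0.0384, 0.2037]
tool_rot: [-3.12, -0.359, 0.0]
contact_force: [0.1, -0.5, -0.2]
opening: -0.0001
grip_force: 0.0
```

```bash
python3 - <<'E'
from h import *
im,d,P,K,M=look("wrist","w1.png"); o=ctrl.get_obs();print(o["t"],o["q"].round(3),o["tool_pos"],Ro.from_rotvec(o["tool_rot"]).as_matrix().round(3).tolist(),o["contact_force"],o["opening"])
m=orange(im)&(d>0)&(np.linalg.norm(P[...,:2]-[.515,.03],axis=-1)<.12)
Q=P[m]; u=np.array([-.222,.975]);v=np.array([-.975,-.222]);b=np.array([.5326,-.0325])
s=(Q[:,:2]-b)@u; t=(Q[:,:2]-b)@v
for lo,hi in((.04,.058),(.06,.1)):
    k=(Q[:,2]>lo)&(Q[:,2]<hi)
    if k.any(): print(lo,k.sum(),np.percentile(s[k],[2,50,98]),np.percentile(t[k],[2,50,98]),np.percentile(Q[k,2],[2,50,98]))
E
```

```text
2.25 [-0.073 -0.205  1.857 -0.     1.49   1.27 ] [0.51712481 0.03659602 0.20353763] [[0.974, 0.226, -0.001], [0.226, -0.974, -0.0], [-0.001, -0.0, -1.0]] [-0.0539379   0.35549143  0.16723887] 0.0003973608804051272
0.04 1356 [0.01282014 0.05156926 0.09127043] [-0.01537991 -0.00340765  0.00957806] [0.04579629 0.05003652 0.05407871]
0.06 155 [0.09197802 0.0946401  0.09795146] [-0.0153892  -0.0042267   0.00908578] [0.06045422 0.08023143 0.08214287]
```

View pics/w1.png

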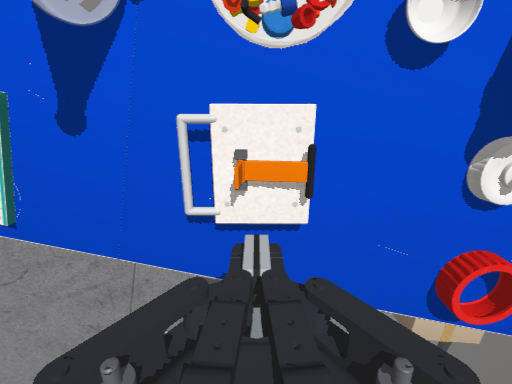

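The wrist view shows the orange leg from (245,170) to (310,171), the tab at (238,173), the foot at (311,170) and the handle at x≈183, all aligned with the tool. Corrected hinge ≈ (0.515, 0.061). Next I descend behind the tab and push it.

jog_arm --steps '[{"delta_rot":[0,0,0],"linear":[0.003,0.004,0.03],"grip":0},{"delta_rot":[0,0,0],"linear":[0,0,0.04],"grip":0},{"delta_rot":[0,0,0],"linear":[0,0,0.03],"grip":0},{"delta_rot":[0,0,0],"linear":[0,0,0.02],"grip":0},{"delta_rot":[0,0,0],"linear":[0,0,0.0175],"grip":0},{"delta_rot":[0,0,0],"linear":[0,0,0],"grip":0},{"delta_rot":[0,0,0],"linear":[0,0,0],"grip":0}]'

```text
t: 2.95
tool_pos: [0.5205, 0.0309, 0.0666]
tool_rot: [3.122, 0.35, -0.001]
contact_force: [0.0, -0.4, 0.1]
opening: -0.0
grip_force: 0.0
```

jog_arm --steps '[{"delta_rot":[0,0,0],"linear":[0,-0.004,0],"grip":0},{"delta_rot":[0,0,0],"linear":[0,-0.004,0],"grip":0},{"delta_rot":[0,0,0],"linear":[0,-0.004,0],"grip":0},{"delta_rot":[0,0,0],"linear":[0,-0.004,0],"grip":0},{"delta_rot":[0,0,0],"linear":[0,-0.004,0],"grip":0},{"delta_rot":[0,0,0],"linear":[0,-0.004,0],"grip":0},{"delta_rot":[0,0,0],"linear":[0,-0.004,0],"grip":0},{"delta_rot":[0,0,0],"linear":[0,-0.003,0],"grip":0},{"delta_rot":[0,0,0],"linear":[0,-0.002,0],"grip":0},{"delta_rot":[0,0,0],"linear":[0,0,0],"grip":0}]'

```text
t: 3.95
tool_pos: [0.5133, 0.0641, 0.0664]
tool_rot: [3.122, 0.352, -0.0]
contact_force: [-0.1, 0.8, 0.3]
opening: -0.0
grip_force: 0.0
```

jog_arm --steps '[{"delta_rot":[0,0,0],"linear":[0,-0.002,0],"grip":0},{"delta_rot":[0,0,0],"linear":[0,-0.002,0],"grip":0},{"delta_rot":[0,0,0],"linear":[0,-0.002,0],"grip":0},{"delta_rot":[0,0,0],"linear":[0,0,0],"grip":0}]'

```text
t: 4.35
tool_pos: [0.512, 0.0699, 0.0664]
tool_rot: [-3.122, -0.352, 0.0]
contact_force: [0.1, 0.2, -0.1]
opening: 0.0002
grip_force: 0.0
```

```bash
python3 - <<'E'
from h import *
im,d,P,K,M=look("wrist"); a=look("scene"); o=ctrl.get_obs();print(o["t"],o["tool_pos"],o["contact_force"])
cv2.imwrite("pics/p2.png",np.hstack([cv2.resize(im,(400,300)),cv2.resize(a[0][185:260,225:325],(400,300),interpolation=2)])[:,:,::-1])
E
```

```text
4.45 [0.51208054 0.06972936 0.06641376] [0.00650808 0.1238458  0.89795512]
```

View pics/p2.png

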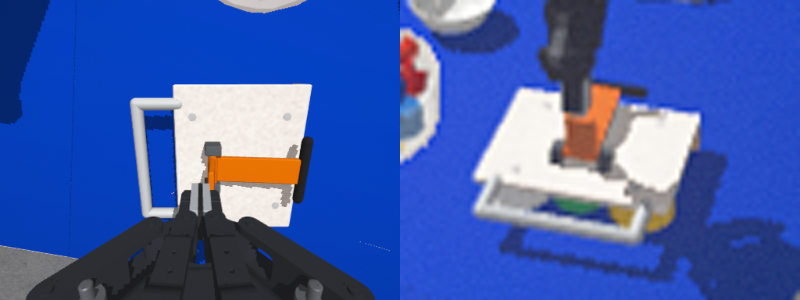

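The leg is partly open: its foot is off the back, and the finger is still on the tab. I'll keep pushing until it reaches the stop.

jog_arm --steps '[{"delta_rot":[0,0,0],"linear":[0,-0.002,0],"grip":0},{"delta_rot":[0,0,0],"linear":[0,-0.002,0],"grip":0},{"delta_rot":[0,0,0],"linear":[0,-0.002,0],"grip":0},{"delta_rot":[0,0,0],"linear":[0,-0.002,0],"grip":0},{"delta_rot":[0,0,0],"linear":[0,0,0],"grip":0}]'

```text
t: 4.95
tool_pos: [0.5102, 0.0778, 0.0664]
tool_rot: [-3.122, -0.352, 0.0]
contact_force: [-0.2, 0.5, -0.8]
opening: -0.0
grip_force: 0.0
```

```bash
cat > leg.py <<'E'
from h import *
im,d,P,K,M=look("wrist"); o=ctrl.get_obs();print(o["t"],o["tool_pos"],o["contact_force"])
m=orange(im)&(d>0)&(np.linalg.norm(P[...,:2]-[.515,.03],axis=-1)<.14)&(P[...,2]<.15)&(P[...,2]>.04)
Q=P[m]; u=np.array([-.222,.975]);b=np.array([.5353,-.0288]); s=(Q[:,:2]-b)@u
k=s<np.median(s)+.03
for a in np.arange(-.01,.14,.01):
    k=(s>a)&(s<=a+.01)
    if k.sum()>5: print(round(a+.005,3),k.sum(),np.percentile(Q[k,2],[10,50,90]).round(4))
w=(im.min(-1)>150)&(P[...,2]>.028)&(P[...,2]<.04)&(np.linalg.norm(P[...,:2]-[.515,.03],axis=-1)<.14)
s=(P[w][:,:2]-b)@u; print("panel/handle s range",np.percentile(s,[1,99]))
E
python3 leg.py
```

```text
5.0 [0.51025472 0.07763911 0.06641104] [ 0.938626   -0.48635502  0.39761974]
0.005 91 [0.0526 0.0534 0.0542]
0.015 453 [0.0519 0.0529 0.0539]
0.025 457 [0.051  0.0521 0.0529]
0.035 438 [0.0502 0.0512 0.052 ]
0.045 438 [0.0493 0.0503 0.0511]
0.055 434 [0.0484 0.0494 0.0503]
0.065 425 [0.0474 0.0485 0.0494]
0.075 423 [0.0466 0.0476 0.0485]
0.085 331 [0.046  0.0468 0.0478]
0.095 453 [0.0458 0.079  0.0815]
panel/handle s range [0.00072134 0.16737372]
```

The leg slope reads nearly folded while the tool is past the tab, so I'll check where the fingers really are.

```bash
python3 - <<'E'
from h import *
im,d,P,K,M=look("wrist"); a=look("scene"); o=ctrl.get_obs()
def proj(X,K,M):
    c=np.linalg.inv(M)@np.append(X,1); return (K@c[:3])[:2]/c[2]
X=o["tool_pos"]; p=proj(X,K,M);q=proj(X,a[3],a[4]);print(p,q,M[:3,3],ctrl.camera_info("wrist")["T_tool_cam"])
im=im.copy();s=a[0].copy()
cv2.circle(im,tuple(np.int32(p)),3,(0,255,0),1); s[int(q[1]),int(q[0])]=(0,255,0)
x,y=int(p[0]),int(p[1])
cv2.imwrite("pics/p3.png",np.hstack([cv2.resize(im[120:300,160:400],(400,300)),cv2.resize(s[185:245,235:315],(400,300),interpolation=2)])[:,:,::-1])
E
```

```text
[257.98750728 227.88365321] [267.74507093 221.3737836 ] [0.59252103 0.09769101 0.23573343] [[ 4.36754010e-04 -9.45203625e-01 -3.26481113e-01  8.46628558e-02]
 [ 9.99999841e-01  2.96153378e-04  4.80360696e-04 -1.22000006e-03]
 [-3.57350187e-04 -3.26481271e-01  9.45203604e-01 -1.69323899e-01]
 [ 0.00000000e+00  0.00000000e+00  0.00000000e+00  1.00000000e+00]]
```

View pics/p3.png

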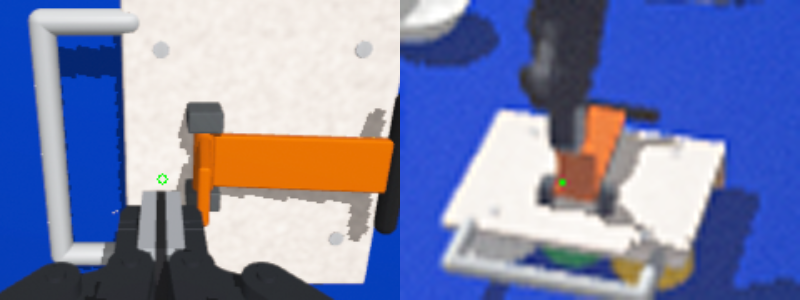

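```bash
python3 - <<'E'
from h import *
im,d,P,K,M=look("wrist"); o=ctrl.get_obs(); R=Ro.from_rotvec(o["tool_rot"]).as_matrix()
T=(P-o["tool_pos"])@R
for c in (245,250,254,258,262,266,270):
    for r in range(228,262,3):
        if d[r,c]>0 and T[r,c,2]<.02 : print(c,r,T[r,c].round(4),im[r,c])
m=orange(im)&(P[...,2]>.06)&(d>0)&(d<.3); Q=T[m]; print("tab in tool frame",m.sum(),np.percentile(Q,[2,50,98],axis=0))
E
```

```text
245 237 [ 0.0112 -0.0075 -0.034 ] [185 184 186]
245 240 [ 0.0109 -0.0074 -0.0367] [166 169 174]
245 243 [ 0.0112 -0.0073 -0.0407] [164 167 172]
245 246 [ 0.0117 -0.0071 -0.0446] [165 167 172]
245 249 [ 0.011  -0.007  -0.0465] [165 167 173]
245 252 [ 0.0111 -0.0069 -0.0497] [164 167 172]
245 255 [ 0.0117 -0.0068 -0.0535] [165 167 172]
245 258 [ 0.0114 -0.0067 -0.0555] [165 167 172]
245 261 [ 0.0112 -0.0066 -0.0579] [164 166 172]
250 234 [ 0.0112 -0.0048 -0.0302] [206 199 194]
250 237 [ 0.0111 -0.0047 -0.0337] [165 167 173]
250 240 [ 0.0117 -0.0046 -0.0383] [165 167 173]
250 243 [ 0.0111 -0.0046 -0.0405] [165 167 173]
250 246 [ 0.0109 -0.0045 -0.0434] [165 167 173]
250 249 [ 0.0112 -0.0044 -0.0468] [165 167 173]
250 252 [ 0.0112 -0.0044 -0.0498] [164 167 172]
250 255 [ 0.011  -0.0043 -0.0523] [164 167 172]
250 258 [ 0.0108 -0.0043 -0.0547] [164 167 172]
250 261 [ 0.0114 -0.0042 -0.0582] [164 167 172]
254 234 [ 0.0106 -0.0025 -0.0292] [160 152 147]
254 237 [ 0.0114 -0.0024 -0.0343] [64 64 66]
254 240 [ 0.0119 -0.0024 -0.0386] [43 43 44]
254 243 [ 0.0114 -0.0024 -0.0409] [39 40 40]
254 2
[... 1435 characters left out ...]
3]
266 249 [ 0.0113  0.0039 -0.047 ] [164 166 172]
266 252 [ 0.0119  0.0038 -0.0509] [165 167 173]
266 255 [ 0.0114  0.0037 -0.0529] [165 167 172]
266 258 [ 0.0114  0.0036 -0.0555] [165 167 172]
266 261 [ 0.0113  0.0035 -0.058 ] [165 167 172]
270 243 [ 0.007   0.0068 -0.0334] [63 62 64]
270 246 [ 0.0074  0.0066 -0.0373] [44 46 51]
270 249 [ 0.0074  0.0064 -0.0405] [44 46 51]
270 252 [ 0.0077  0.0062 -0.044 ] [51 54 59]
270 255 [ 0.0076  0.0061 -0.0469] [65 68 73]
270 258 [ 0.0074  0.006  -0.0494] [91 94 98]
270 261 [ 0.0114  0.0055 -0.0582] [114 116 120]
tab in tool frame 315 [[-0.01005864  0.01245909 -0.03617739]
 [ 0.00694917  0.01585705 -0.01415498]
 [ 0.01272898  0.01877003  0.00444061]]
```

The depth image shows the shut fingertips ending at tool z ≈ -0.029. That is 29 mm short of the stated TCP, so the fingers passed above the tab without touching it. I'll allow for that offset, go back and descend 28 mm lower.

jog_arm --steps '[{"delta_rot":[0,0,0],"linear":[0,0.02,0],"grip":0},{"delta_rot":[0,0,0],"linear":[0,0.021,0],"grip":0},{"delta_rot":[0,0,0],"linear":[0,0,0],"grip":0},{"delta_rot":[0,0,0],"linear":[0,0,0.014],"grip":0},{"delta_rot":[0,0,0],"linear":[0,0,0.014],"grip":0},{"delta_rot":[0,0,0],"linear":[0,0,0],"grip":0},{"delta_rot":[0,0,0],"linear":[0,0,0],"grip":0}]'

```text
t: 5.85
tool_pos: [0.5182, 0.0382, 0.037]
tool_rot: [-3.121, -0.353, 0.004]
contact_force: [0.1, -0.1, -0.0]
opening: -0.0
grip_force: 0.0
```

jog_arm --steps '[{"delta_rot":[0,0,0],"linear":[0,-0.005,0],"grip":0},{"delta_rot":[0,0,0],"linear":[0,-0.005,0],"grip":0},{"delta_rot":[0,0,0],"linear":[0,-0.004,0],"grip":0},{"delta_rot":[0,0,0],"linear":[0,-0.004,0],"grip":0},{"delta_rot":[0,0,0],"linear":[0,-0.004,0],"grip":0},{"delta_rot":[0,0,0],"linear":[0,-0.004,0],"grip":0},{"delta_rot":[0,0,0],"linear":[0,-0.004,0],"grip":0},{"delta_rot":[0,0,0],"linear":[0,-0.004,0],"grip":0},{"delta_rot":[0,0,0],"linear":[0,0,0],"grip":0}]'

```text
t: 6.75
tool_pos: [0.5119, 0.0712, 0.0386]
tool_rot: [-3.122, -0.352, -0.0]
contact_force: [-0.3, 0.0, 1.0]
opening: -0.0002
grip_force: 0.3
```

```bash
python3 leg.py
```

```text
6.8 [0.51183381 0.0711015  0.03850623] [ 0.30019577  0.22025484 -0.48341429]
0.035 722 [0.0998 0.1022 0.1042]
0.045 1427 [0.0906 0.095  0.0993]
0.055 1157 [0.0802 0.0847 0.0888]
0.065 951 [0.0699 0.0742 0.0785]
0.075 786 [0.0595 0.064  0.0681]
0.085 622 [0.0495 0.0539 0.058 ]
0.095 348 [0.0476 0.0493 0.0538]
0.105 199 [0.0553 0.0591 0.0637]
0.115 226 [0.0651 0.0685 0.0707]
panel/handle s range [0.00131431 0.16797758]
```

The leg opened to slope ≈1.03, about 0.8 rad. One more small nudge to be sure it is at the stop.

jog_arm --steps '[{"delta_rot":[0,0,0],"linear":[0,-0.002,0],"grip":0},{"delta_rot":[0,0,0],"linear":[0,-0.002,0],"grip":0},{"delta_rot":[0,0,0],"linear":[0,-0.002,0],"grip":0},{"delta_rot":[0,0,0],"linear":[0,0,0],"grip":0}]'

```text
t: 7.2
tool_pos: [0.5106, 0.0767, 0.0385]
tool_rot: [-3.122, -0.352, -0.0]
contact_force: [0.1, -1.8, 0.5]
opening: -0.0
grip_force: 1.1
```

```bash
python3 leg.py
```

```text
7.25 [0.51062715 0.07660831 0.03852808] [-0.14754088 -0.66252282  0.65494389]
0.045 1408 [0.0961 0.1    0.1037]
0.055 1301 [0.0859 0.0903 0.0945]
0.065 1055 [0.0757 0.08   0.084 ]
0.075 868 [0.0653 0.0696 0.0738]
0.085 731 [0.0549 0.0592 0.0636]
0.095 508 [0.0477 0.0498 0.0534]
0.105 251 [0.0501 0.0535 0.0584]
0.115 198 [0.0592 0.0642 0.0685]
0.125 115 [0.0681 0.0698 0.071 ]
panel/handle s range [0.0068309  0.17352876]
```

The board slid 5.5 mm with the slope unchanged, so the leg is at its stop. Next I retract, go above the handle, tilt back 25° and open partly.

jog_arm --steps '[{"delta_rot":[0,0,0],"linear":[0,0,-0.03],"grip":0},{"delta_rot":[0,0,0],"linear":[0,0,-0.035],"grip":0},{"delta_rot":[0,0,0],"linear":[0,0,-0.035],"grip":0},{"delta_rot":[0,0,0],"linear":[0,-0.03,0],"grip":0.028},{"delta_rot":[0,0,0],"linear":[0,-0.033,0],"grip":0.028},{"delta_rot":[-8,0,0],"linear":[0,0,0],"grip":0.028},{"delta_rot":[-8,0,0],"linear":[0,0,0],"grip":0.028},{"delta_rot":[-8,0,0],"linear":[0,0,0],"grip":0.028},{"delta_rot":[0,0,0],"linear":[0,0,0],"grip":0.028},{"delta_rot":[0,0,0],"linear":[0,0,0],"grip":0.028}]'

```text
t: 8.25
tool_pos: [0.4957, 0.1388, 0.1375]
tool_rot: [2.709, 0.308, 0.062]
contact_force: [-0.1, 0.2, -0.9]
opening: 0.0282
grip_force: 0.0
```

```bash
python3 - <<'E'
from h import *
im,d,P,K,M=look("wrist","w4.png"); o=ctrl.get_obs(); R=Ro.from_rotvec(o["tool_rot"]).as_matrix()
print(o["t"],o["q"].round(3),o["tool_pos"],o["opening"],R.round(3).tolist())
T=(P-o["tool_pos"])@R
f=(d>0)&(abs(T[...,0])<.013)&(abs(T[...,1])<.05)&(T[...,2]<-.01)&(T[...,2]>-.06)&(P[...,2]>.09)
print("finger tip z max by y")
for a in np.arange(-.035,.035,.005):
    k=f&(T[...,1]>=a)&(T[...,1]<a+.005)
    if k.sum()>3: print(round(a+.0025,4),k.sum(),np.percentile(T[k][:,2],98).round(4))
u=np.array([-.222,.975]);v=np.array([-.975,-.222]);b=np.array([.5340,-.0232])
s=(P[...,:2]-b)@u;t=(P[...,:2]-b)@v
h=(d>0)&(s>.145)&(s<.19)&(abs(t)<.05)&(P[...,2]>.02)&(P[...,2]<.05)
print("handle",h.sum(),np.percentile(s[h],[2,50,98]),np.percentile(P[h][:,2],[2,50,98]))
A=np.polyfit(t[h],s[h],1);print("s=",A)
h=(d>0)&(s>.145)&(s<.19)&(abs(t)<.1)&(P[...,2]>.02)&(P[...,2]<.05);print(np.percentile(t[h],[1,99]))
w=(im.min(-1)>150)&(abs(P[...,2]-.034)<.008)&(abs(t)<.1)&(s<.145)&(d>0);print("panel s",np.percentile(s[w],[1,99]),np.percentile(t[w],[1,99]))
E
```

```text
8.3 [ 0.366 -0.086  1.907 -0.419  1.399  1.802] [0.49629246 0.13802036 0.13816148] 0.027887449662898956 [[0.975, 0.204, 0.089], [0.222, -0.891, -0.395], [-0.001, 0.405, -0.914]]
finger tip z max by y
-0.0275 240 -0.0347
-0.0225 209 -0.0321
-0.0175 434 -0.0292
0.0125 411 -0.0296
0.0175 204 -0.0321
0.0225 253 -0.0345
0.0275 15 -0.0399
handle 1056 [0.1595753  0.16618449 0.17070974] [0.02952509 0.03435942 0.03626363]
s= [-0.00752035  0.16585296]
[-0.06590711  0.06396445]
panel s [-0.37334529  0.13934275] [-0.07825682  0.0772835 ]
```

View pics/w4.png

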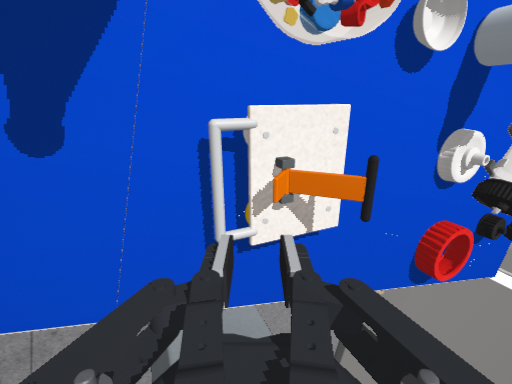

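The view shows the handle bar at x≈217, y 125–235, with the fingers straddling symmetrically at 28 mm opening. The leg is raised clear of the gripper. q4 has plenty of range in the direction the tip-up needs. I'll approach the bar along the tool axis.

jog_arm --steps '[{"delta_rot":[0,0,0],"linear":[0.002,-0.022,0],"grip":0.028},{"delta_rot":[0,0,0],"linear":[0,-0.022,0],"grip":0.028},{"delta_rot":[0,0,0],"linear":[0,0,0.03],"grip":0.028},{"delta_rot":[0,0,0],"linear":[0,0,0.03],"grip":0.028},{"delta_rot":[0,0,0],"linear":[0,0,0.03],"grip":0.028},{"delta_rot":[0,0,0],"linear":[0,0,0.02],"grip":0.028},{"delta_rot":[0,0,0],"linear":[0,0,0.01],"grip":0.028},{"delta_rot":[0,0,0],"linear":[0,0,0],"grip":0.028}]'

```text
t: 9.1
tool_pos: [0.4998, 0.1284, 0.01]
tool_rot: [2.708, 0.302, 0.061]
contact_force: [-0.5, 0.4, -1.1]
opening: 0.0281
grip_force: 0.0
```

```bash
python3 - <<'E'
from h import *
im,d,P,K,M=look("wrist"); o=ctrl.get_obs(); R=Ro.from_rotvec(o["tool_rot"]).as_matrix()
print(o["t"],o["tool_pos"],o["contact_force"])
T=(P-o["tool_pos"])@R
cv2.imwrite("pics/w5.png",im[100:300,130:390,::-1].repeat(2,0).repeat(2,1))
h=(d>0)&(T[...,0]>.018)&(T[...,0]<.045)&(abs(T[...,1])<.02)&(P[...,2]>.02)&(P[...,2]<.06)
print(h.sum(),np.percentile(T[h],[2,50,98],axis=0).round(4))
E
```

```text
9.15 [0.50074049 0.12925539 0.0112449 ] [-0.17698709  0.46253394 -0.29537033]
922 [[ 0.0186 -0.0066 -0.027 ]
 [ 0.0321 -0.0008 -0.0252]
 [ 0.0446  0.005  -0.021 ]]
```

View pics/w5.png

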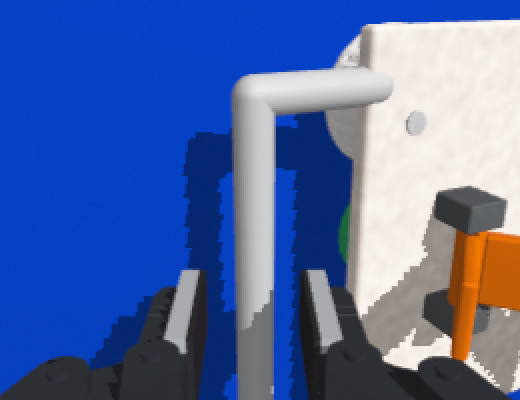

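The bar sits centred between the pads, at (255,300) in the crop. I go 23 mm deeper, then close lightly.

jog_arm --newtons 20 --steps '[{"delta_rot":[0,0,0],"linear":[0,0,0.008],"grip":0.028},{"delta_rot":[0,0,0],"linear":[0,0,0.008],"grip":0.028},{"delta_rot":[0,0,0],"linear":[0,0,0.007],"grip":0.028},{"delta_rot":[0,0,0],"linear":[0,0,0],"grip":0.028},{"delta_rot":[0,0,0],"linear":[0,0,0],"grip":0.004},{"delta_rot":[0,0,0],"linear":[0,0,0],"grip":0.004},{"delta_rot":[0,0,0],"linear":[0,0,0],"grip":0.004},{"delta_rot":[0,0,0],"linear":[0,0,0],"grip":0.004}]'

```text
t: 9.95
tool_pos: [0.5026, 0.1206, -0.0097]
tool_rot: [2.707, 0.305, 0.065]
contact_force: [-0.8, -2.9, 2.7]
opening: 0.0109
grip_force: 20.2
```

```bash
python3 - <<'E'
from h import *
o=ctrl.get_obs();print(o["t"],o["q"].round(3),o["tool_pos"],o["contact_force"],o["opening"],o["grip_force"],Ro.from_rotvec(o["tool_rot"]).as_matrix().round(3).tolist())
E
```

```text
9.95 [ 0.333  0.118  1.983 -0.464  1.133  1.898] [ 0.50261405  0.12064198 -0.00969506] [-0.78729057 -2.88771218  2.66698658] 0.010911427551646005 20.178697407245636 [[0.975, 0.203, 0.091], [0.222, -0.89, -0.397], [0.0, 0.407, -0.913]]
```

```bash
cat > plan.py <<'E'
import numpy as np
d=np.deg2rad
def H(phi,bias):
    if phi<=np.pi/2:
        c,s=np.cos(phi),np.sin(phi); return np.array([.166*c-.030*s,.166*s+.030*c+bias])
    a=phi-np.pi/2;c,s=np.cos(a),np.sin(a); return np.array([-.034+.004*c-.166*s,.004*s+.166*c+bias])
L=.044
def tcp(phi,th,bias): return H(phi,bias)+L*np.array([np.sin(th),-np.cos(th)])
cur=tcp(0,d(-24),0);th=-24.
phis=[0]+list(np.linspace(3,90,29))+[90]+list(np.linspace(92,110,9))+[110]
for i,p in enumerate(phis[1:],1):
    t2=-24+max(0,p-30)*1.0
    bias=.003*min(1,p/60)
    g=tcp(d(p),d(t2),bias); dl=g-cur
    t=d(th)
    # tool y = -u rotated: y=(-cos, -sin... ) ; z=(sin,-cos)
    y=np.array([-np.cos(t),-np.sin(t)]);z=np.array([np.sin(t),-np.cos(t)])
    a,b=round(dl@y*2000)/2000,round(dl@z*2000)/2000
    cur=cur+a*y+b*z; dr=t2-th; th=t2
    print(i,round(p,1),"rx",round(dr,2),"y",a,"z",b,"tcp",cur.round(4))
E
python3 plan.py
```

```text
1 3.0 rx 0.0 y 0.005 z -0.0075 tcp [ 0.1466 -0.0013]
2 6.1 rx 0.0 y 0.006 z -0.007 tcp [0.144  0.0075]
3 9.2 rx 0.0 y 0.006 z -0.007 tcp [0.1413 0.0164]
4 12.3 rx 0.0 y 0.0065 z -0.0065 tcp [0.138  0.0249]
5 15.4 rx 0.0 y 0.007 z -0.0065 tcp [0.1343 0.0337]
6 18.5 rx 0.0 y 0.0075 z -0.006 tcp [0.1299 0.0423]
7 21.6 rx 0.0 y 0.0075 z -0.005 tcp [0.125  0.0499]
8 24.8 rx 0.0 y 0.0075 z -0.0055 tcp [0.1204 0.058 ]
9 27.9 rx 0.0 y 0.008 z -0.0045 tcp [0.115  0.0653]
10 31.0 rx 0.96 y 0.0075 z -0.004 tcp [0.1097 0.072 ]
11 34.1 rx 3.11 y 0.006 z -0.004 tcp [0.1058 0.0781]
12 37.2 rx 3.11 y 0.006 z -0.004 tcp [0.1015 0.0839]
13 40.3 rx 3.11 y 0.006 z -0.004 tcp [0.0969 0.0894]
14 43.4 rx 3.11 y 0.006 z -0.004 tcp [0.092  0.0947]
15 46.5 rx 3.11 y 0.006 z -0.004 tcp [0.0869 0.0998]
16 49.6 rx 3.11 y 0.006 z -0.004 tcp [0.0814 0.1045]
17 52.7 rx 3.11 y 0.006 z -0.004 tcp [0.0758 0.109 ]
18 55.8 rx 3.11 y 0.006 z -0.004 tcp [0.0699 0.1131]
19 58.9 rx 3.11 y 0.006 z -0.004 tcp [0.0637 0.1169]
20 62.0 rx 3.11 y 0.006 z -0.0035 tcp [0.0575 0.1199]
21 65.1 rx 3.11 y 0.006 z -0.004 tcp [0.051 0.12
[... 336 characters left out ...]
.11 y 0.006 z -0.0035 tcp [0.0031 0.1333]
29 90.0 rx 3.11 y 0.006 z -0.004 tcp [-0.0041  0.1334]
30 90 rx 0.0 y 0.0 z 0.0 tcp [-0.0041  0.1334]
31 92.0 rx 2.0 y 0.003 z -0.0035 tcp [-0.0086  0.1344]
32 94.2 rx 2.25 y 0.0035 z -0.004 tcp [-0.0138  0.1354]
33 96.5 rx 2.25 y 0.0035 z -0.004 tcp [-0.019   0.1362]
34 98.8 rx 2.25 y 0.004 z -0.0035 tcp [-0.0243  0.1361]
35 101.0 rx 2.25 y 0.0035 z -0.004 tcp [-0.0296  0.1365]
36 103.2 rx 2.25 y 0.0035 z -0.004 tcp [-0.035   0.1367]
37 105.5 rx 2.25 y 0.0035 z -0.004 tcp [-0.0403  0.1366]
38 107.8 rx 2.25 y 0.0035 z -0.0035 tcp [-0.0452  0.1361]
39 110.0 rx 2.25 y 0.0035 z -0.004 tcp [-0.0505  0.1356]
40 110 rx 0.0 y 0.0 z 0.0 tcp [-0.0505  0.1356]
```

jog_arm --steps '[{"delta_rot":[0,0,0],"linear":[0,0.005,-0.0075],"grip":0.004},{"delta_rot":[0,0,0],"linear":[0,0.006,-0.007],"grip":0.004},{"delta_rot":[0,0,0],"linear":[0,0.006,-0.007],"grip":0.004},{"delta_rot":[0,0,0],"linear":[0,0.0065,-0.0065],"grip":0.004},{"delta_rot":[0,0,0],"linear":[0,0.007,-0.0065],"grip":0.004},{"delta_rot":[0,0,0],"linear":[0,0.0075,-0.006],"grip":0.004},{"delta_rot":[0,0,0],"linear":[0,0.0075,-0.005],"grip":0.004},{"delta_rot":[0,0,0],"linear":[0,0.0075,-0.0055],"grip":0.004},{"delta_rot":[0,0,0],"linear":[0,0.008,-0.0045],"grip":0.004},{"delta_rot":[1,0,0],"linear":[0,0.0075,-0.004],"grip":0.004}]'

```text
t: 10.95
tool_pos: [0.5109, 0.0834, 0.0726]
tool_rot: [2.725, 0.308, 0.062]
contact_force: [-0.7, 1.5, -2.5]
opening: 0.0107
grip_force: 19.5
```

```bash
python3 - <<'E'
from h import *
a=look("scene"); w=look("wrist"); o=ctrl.get_obs();print(o["t"],o["q"].round(3),o["tool_pos"],o["contact_force"],o["opening"])
u=np.array([-.222,.975]);b=np.array([.5340,-.0232]);print((o["tool_pos"][:2]-b)@u)
cv2.imwrite("pics/s6.png",np.hstack([cv2.resize(w[0],(400,300)),cv2.resize(a[0][160:265,215:355],(400,300),interpolation=2)])[:,:,::-1])
E
```

```text
11.05 [ 0.249 -0.038  1.975 -0.426  1.242  1.744] [0.51192207 0.08273338 0.07366492] [ 0.0092655   1.91100027 -0.70056782] 0.01098220888981181
0.10818634848924684
```

View pics/s6.png

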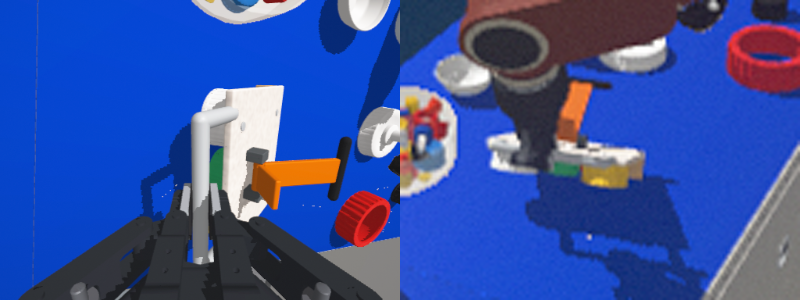

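The board is coming up and seen nearly edge-on in the scene view. I'll measure the panel angle and bottom edge by depth.

```bash
cat > ang.py <<'E'
from h import *
im,d,P,K,M=look("wrist"); o=ctrl.get_obs()
u=np.array([-.222,.975]);v=np.array([-.975,-.222]);b=np.array([.5340,-.0232])
s=(P[...,:2]-b)@u;t=(P[...,:2]-b)@v
hs=cv2.cvtColor(im,cv2.COLOR_RGB2HSV)
w=(d>0)&(hs[...,1]<60)&(hs[...,2]>150)&(abs(t)<.085)&(s>-.2)&(s<.14)&(P[...,2]>.01)&(P[...,2]<.2)
x,z=s[w],P[w][:,2]
# ransac line in s-z
rng=np.random.default_rng(0);best=None
for _ in range(300):
    i,j=rng.integers(0,len(x),2); n=np.array([-(z[j]-z[i]),x[j]-x[i]]);L=np.hypot(*n)
    if L<.03: continue
    n/=L; r=abs((x-x[i])*n[0]+(z-z[i])*n[1])<.002
    if best is None or r.sum()>best.sum(): best=r
x,z=x[best],z[best]
c,S,V=np.linalg.svd(np.c_[x-x.mean(),z-z.mean()],full_matrices=False)
dr=V[0]*np.sign(V[0][1]); print("phi",np.degrees(np.arctan2(dr[1],dr[0])).round(1),best.sum())
q=(x-x.mean())*dr[0]+(z-z.mean())*dr[1]; lo,hi=np.percentile(q,[.5,99.5])
for e in(lo,hi): print("end s,z",(x.mean()+e*dr[0]).round(4),(z.mean()+e*dr[1]).round(4))
print(o["t"],"tcp s",((o["tool_pos"][:2]-b)@u).round(4),"z",o["tool_pos"][2].round(4),o["contact_force"].round(1),"q",o["q"].round(2))
E
python3 ang.py
```

```text
phi 31.1 9683
end s,z -0.0164 0.0302
end s,z 0.1281 0.1171
11.1 tcp s 0.1087 z 0.073 [-0.2  2.7 -1. ] q [ 0.25 -0.04  1.98 -0.43  1.24  1.74]
```

The angle is 31° with the ledge edge on the table, exactly as planned. Continuing to upright.

jog_arm --steps '[{"delta_rot":[3.1,0,0],"linear":[0,0.006,-0.004],"grip":0.004},{"delta_rot":[3.1,0,0],"linear":[0,0.006,-0.004],"grip":0.004},{"delta_rot":[3.1,0,0],"linear":[0,0.006,-0.004],"grip":0.004},{"delta_rot":[3.1,0,0],"linear":[0,0.006,-0.004],"grip":0.004},{"delta_rot":[3.1,0,0],"linear":[0,0.006,-0.004],"grip":0.004},{"delta_rot":[3.1,0,0],"linear":[0,0.006,-0.004],"grip":0.004},{"delta_rot":[3.1,0,0],"linear":[0,0.006,-0.004],"grip":0.004},{"delta_rot":[3.1,0,0],"linear":[0,0.006,-0.004],"grip":0.004},{"delta_rot":[3.1,0,0],"linear":[0,0.006,-0.004],"grip":0.004},{"delta_rot":[3.1,0,0],"linear":[0,0.006,-0.0035],"grip":0.004}]'

```text
t: 12.1
tool_pos: [0.5223, 0.032, 0.1197]
tool_rot: [-2.983, -0.337, 0.025]
contact_force: [0.1, 0.1, -2.2]
opening: 0.0111
grip_force: 19.9
```

```bash
python3 ang.py
```

```text
phi 61.3 10669
end s,z -0.0292 0.0196
end s,z 0.0579 0.1792
12.15 tcp s 0.0545 z 0.1203 [-1.2 -1.9  0.9] q [-0.16 -0.1   1.91  0.13  1.39  1.16]
```

jog_arm --steps '[{"delta_rot":[3.1,0,0],"linear":[0,0.006,-0.0035],"grip":0.004},{"delta_rot":[3.1,0,0],"linear":[0,0.006,-0.004],"grip":0.004},{"delta_rot":[3.1,0,0],"linear":[0,0.006,-0.0035],"grip":0.004},{"delta_rot":[3.1,0,0],"linear":[0,0.006,-0.004],"grip":0.004},{"delta_rot":[3.1,0,0],"linear":[0,0.0055,-0.004],"grip":0.004},{"delta_rot":[3.1,0,0],"linear":[0,0.006,-0.0035],"grip":0.004},{"delta_rot":[3.1,0,0],"linear":[0,0.006,-0.004],"grip":0.004},{"delta_rot":[3.1,0,0],"linear":[0,0.006,-0.0035],"grip":0.004},{"delta_rot":[3.1,0,0],"linear":[0,0.006,-0.004],"grip":0.004},{"delta_rot":[0,0,0],"linear":[0,0,0],"grip":0.004}]'

```text
t: 13.15
tool_pos: [0.5368, -0.0293, 0.1334]
tool_rot: [-2.503, -0.28, 0.093]
contact_force: [-0.9, -2.2, 4.1]
opening: 0.011
grip_force: 20.7
```

```bash
python3 ang.py
```

```text
phi 89.4 9668
end s,z -0.0352 0.0119
end s,z -0.0334 0.1869
13.2 tcp s -0.0061 z 0.1334 [-1.3 -1.6  3.9] q [-0.46  0.13  1.75  0.47  1.68  0.84]
```

Upright at 89.4° with the panel back where planned. Now leaning back 20° about the rear edge.

jog_arm --steps '[{"delta_rot":[2,0,0],"linear":[0,0.003,-0.004],"grip":0.004},{"delta_rot":[2.25,0,0],"linear":[0,0.0035,-0.0045],"grip":0.004},{"delta_rot":[2.25,0,0],"linear":[0,0.0035,-0.004],"grip":0.004},{"delta_rot":[2.25,0,0],"linear":[0,0.004,-0.0035],"grip":0.004},{"delta_rot":[2.25,0,0],"linear":[0,0.0035,-0.004],"grip":0.004},{"delta_rot":[2.25,0,0],"linear":[0,0.0035,-0.004],"grip":0.004},{"delta_rot":[2.25,0,0],"linear":[0,0.0035,-0.004],"grip":0.004},{"delta_rot":[2.25,0,0],"linear":[0,0.0035,-0.0035],"grip":0.004},{"delta_rot":[2.25,0,0],"linear":[0,0.0035,-0.004],"grip":0.004},{"delta_rot":[0,0,0],"linear":[0,0,0],"grip":0.004}]'

```text
t: 14.2
tool_pos: [0.5471, -0.0743, 0.1357]
tool_rot: [-2.153, -0.241, 0.128]
contact_force: [-0.0, 0.2, -2.5]
opening: 0.0111
grip_force: 20.2
```

```bash
python3 ang.py; python3 - <<'E'
from h import *
a=look("scene"); w=look("wrist")
cv2.imwrite("pics/s7.png",np.hstack([cv2.resize(w[0],(400,300)),cv2.resize(a[0][145:250,215:355],(400,300),interpolation=2)])[:,:,::-1])
E
```

```text
phi 108.7 9072
end s,z -0.04 0.0114
end s,z -0.0954 0.1754
14.25 tcp s -0.0523 z 0.1358 [-1.1 -0.3 -3.5] q [-0.6   0.38  1.6   0.64  1.92  0.73]
```

View pics/s7.png

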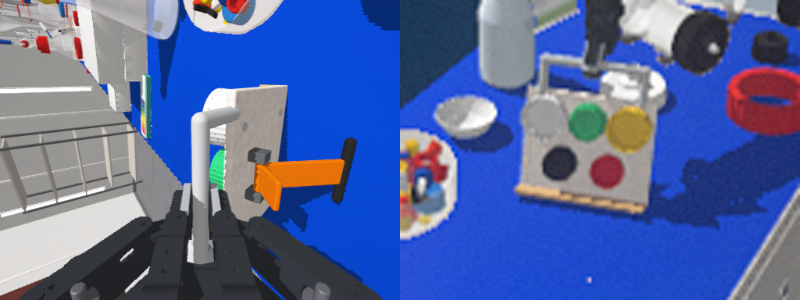

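The board faces outward, leaning at 108.7°, with the leg open behind and the weight still partly carried. I'm lowering until it rests.

jog_arm --steps '[{"delta_rot":[0.4,0,0],"linear":[0,0.001,0.0005],"grip":0.004},{"delta_rot":[0.4,0,0],"linear":[0,0.001,0.0005],"grip":0.004},{"delta_rot":[0.4,0,0],"linear":[0,0.001,0.0005],"grip":0.004},{"delta_rot":[0,0,0],"linear":[0,0,0],"grip":0.004},{"delta_rot":[0,0,0],"linear":[0,0,0],"grip":0.004}]'

```text
t: 14.85
tool_pos: [0.5475, -0.0742, 0.1359]
tool_rot: [-2.133, -0.243, 0.128]
contact_force: [-1.6, -3.7, 9.2]
opening: 0.0112
grip_force: 21.0
```

```bash
python3 ang.py
```

```text
phi 108.8 9243
end s,z -0.0401 0.0114
end s,z -0.0958 0.1746
14.9 tcp s -0.0527 z 0.136 [-1.2 -4.2  8.2] q [-0.6   0.39  1.59  0.65  1.93  0.72]
```

It now carries itself, with the tool pressing at about 8 N. I'll ease off, open, and retract along the tool axis.

jog_arm --steps '[{"delta_rot":[0,0,0],"linear":[0,-0.001,-0.0005],"grip":0.004},{"delta_rot":[0,0,0],"linear":[0,0,0],"grip":0.004},{"delta_rot":[0,0,0],"linear":[0,0,0],"grip":0.015},{"delta_rot":[0,0,0],"linear":[0,0,0],"grip":0.02},{"delta_rot":[0,0,0],"linear":[0,0,0],"grip":0.026},{"delta_rot":[0,0,0],"linear":[0,0,0],"grip":0.026},{"delta_rot":[0,0,0],"linear":[0,0,0],"grip":0.026}]'

```text
t: 15.6
tool_pos: [0.5467, -0.0733, 0.1336]
tool_rot: [-2.134, -0.24, 0.131]
contact_force: [-1.2, 0.0, 0.6]
opening: 0.0262
grip_force: 0.0
```

```bash
python3 ang.py; python3 - <<'E'
from h import *
im,d,P,K,M=look("wrist"); o=ctrl.get_obs(); R=Ro.from_rotvec(o["tool_rot"]).as_matrix(); T=(P-o["tool_pos"])@R
h=(d>0)&(T[...,0]>.018)&(T[...,0]<.045)&(abs(T[...,1])<.025)&(T[...,2]<-.02)&(T[...,2]>-.07)
print(o["opening"],h.sum(),np.percentile(T[h],[2,50,98],axis=0).round(4))
E
```

```text
phi 109.8 8769
end s,z -0.0404 0.0116
end s,z -0.094 0.161
15.65 tcp s -0.0517 z 0.1337 [-0.9  0.1 -0.8] q [-0.6   0.39  1.6   0.65  1.93  0.72]
0.026213491420732996 1183 [[ 0.0186 -0.0046 -0.0499]
 [ 0.0322  0.0009 -0.0482]
 [ 0.0446  0.0065 -0.0442]]
```

The board stands by itself at 109.8° (0.346 rad lean), with the bar centred between the open pads. Retracting straight back.

jog_arm --steps '[{"delta_rot":[0,0,0],"linear":[0,0.001,-0.006],"grip":0.028},{"delta_rot":[0,0,0],"linear":[0,0,-0.01],"grip":0.028},{"delta_rot":[0,0,0],"linear":[0,0,-0.012],"grip":0.028},{"delta_rot":[0,0,0],"linear":[0,0,-0.015],"grip":0.028},{"delta_rot":[0,0,0],"linear":[0,0,-0.02],"grip":0.028},{"delta_rot":[0,0,0],"linear":[0,-0.02,-0.02],"grip":0.028},{"delta_rot":[0,0,0],"linear":[0,-0.03,-0.02],"grip":0.028},{"delta_rot":[0,0,0],"linear":[0,-0.03,-0.02],"grip":0.028},{"delta_rot":[0,0,0],"linear":[0,0,0],"grip":0.028},{"delta_rot":[0,0,0],"linear":[0,0,0],"grip":0.028}]'

```text
t: 16.7
tool_pos: [0.5608, -0.1336, 0.2686]
tool_rot: [-2.137, -0.241, 0.128]
contact_force: [-0.1, 0.2, -0.5]
opening: 0.0281
grip_force: 0.0
```

```bash
python3 ang.py; python3 - <<'E'
from h import *
a=look("scene"); w=look("wrist")
cv2.imwrite("pics/s8.png",np.hstack([cv2.resize(w[0],(400,300)),cv2.resize(a[0][145:250,215:355],(400,300),interpolation=2)])[:,:,::-1])
E
```

```text
phi 109.1 3353
end s,z -0.0412 0.0114
end s,z -0.0933 0.1619
16.75 tcp s -0.1129 z 0.267 [-0.9 -0.5  0.1] q [-0.66  0.34  1.42  0.68  2.14  0.83]
```

View pics/s8.png

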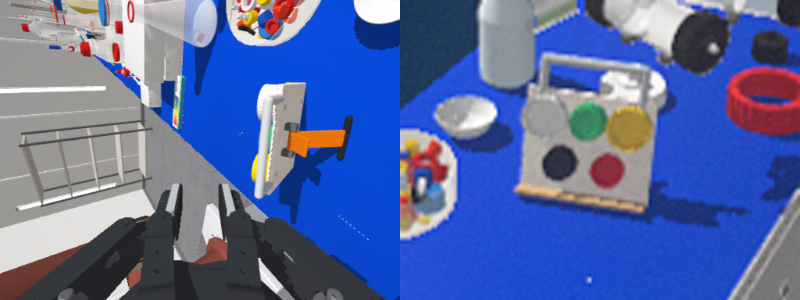

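The board stands on its bottom edge and the open leg, caps outward, with the gripper well clear and the other items untouched.

```bash
python3 -c "
from station import ctrl
print(ctrl.finish_job())"
```

```text
the job is handed in; nothing more can be done
None
```

The kickstand leg is fully open, and the board stands on its bottom edge and the leg, leaning back about 0.34 rad with the caps facing outward, close to where it lay. The gripper is clear, the other items look untouched, and the job was handed in at about 17 s.

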